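Reset the tripped cut-out under the controller's terminal cover

TASK

One of the two cut-out buttons under the terminal cover of the heating controller has tripped and stands out. Press the cover's snap tab down and, while it is down, push the released cover along the case with the fingertips until it is completely off its seat and lies flat on the deck in front of the display head, clear of the side lips; then press the tripped button fully in. Do not lift the cover, and leave the small things beside the controller where they are.

Things in the scene. Friction and masses are not known exactly. Their poses are not given: they have to be found in the camera images.
- controller: White two-channel heating controller, 260 x 130 mm, fixed. Origin on the bench under the case, z up; +x along the case from the tab end (x=-115 mm, nearer the robot) to the display head (x=105 to 145, 86 high). On top along +x: snap tab (x=-100 to -58), terminal bay under the cover (x=-45 to 10, 92 wide, floor z=24), flat deck (x=10 to 105). Deck and case beside the tab: z=40.
- deck_edge (a point): Point on the deck's top (z=40 mm), mid-width, at the edge of the bay: controller x=10 mm, y=0. Side curbs 45.5 mm high (|y|=52 to 65 mm) guide the cover as far as the head; along the seat (x=-62 to 12 mm) they carry lips (|y|=46.5 to 65 mm, top z=49 mm) that hold the cover's runners down.
- tab_pad (a point): Where to press the snap tab: top of its ribbed grey pad, 50 mm above the bench at rest. The pad is 42 mm long (controller x) and 44 mm wide; this point is 13 mm from its free end and 16 mm behind the rear wall of the seated cover.
- tab (a joint): Snap tab's angle about its hinge at its outer end (controller x=-103, z=47 mm): 0 at rest (latched), 0.17 rad fully down, at tab_pad 5.5 mm down with 6 N. From 0.12 rad its tooth lets the cover's rear wall pass in +x. It springs back when let go: keep it down until the cover has moved 8 mm; then the tooth no longer blocks the cover.
- cover: Loose grey terminal cover, a hood 72 mm long (x), 101 wide over its runners, 15 high, 80 g, with two moulded chevrons pointing the way it slides. Origin: centre of its underside; axes as the controller's. Seated at controller x=-19, y=0, z=40 mm, with 2 mm of play. It slides in +x: clear of the lips after 67 mm (x=48), stopped by the display head after 88 mm (x=69).
- cover_rear (a point): Middle of the outer face of the cover's rear wall, the face to push in +x: at controller x=-55 mm seated, 50 mm above the bench. The wall is 90 mm wide, from 46 to 55 mm above the bench, in the middle 26 mm down to 42 mm. Fingertips that hold the tab down meet it as they move in +x.
- breaker_out_top (a point): Centre of the top of the tripped cut-out's round black button (14 mm across), 43 mm above the bench while out, 37 mm once in. At controller x=-19 mm, y=+23 or -23 mm (either side), hidden until the cover is off. A white band shows round its stem while it is out.
- breaker_out (a joint): Travel of the tripped button: 0 standing out, 0.006 m fully in. Needs about 4 N and stays where it is left.
- breaker_in_top (a point): Centre of the top of the other cut-out's button, the same but already in: 37 mm above the bench, on the other side of the bay.
- breaker_in (a joint): Travel of the other button: 0.006 m (in) from the start.
- monitor_top (a point): Middle of the top edge of the fixed screen that stands right of the work, 492 mm above the bench: an obstacle. Its panel is 530 mm wide along world x (x = -0.01 to 0.52 m), 30 mm thick, and begins 180 mm above the bench.
- mini_pc_top (a point): Middle of the top of the fixed black box computer that stands on edge between robot and controller, 182 mm above the bench: an obstacle, 36 mm thick (world x) and 187 mm long (world y).
- petri_stack_mid (a point): Centre of a stack of two petri dishes, 59 mm across, 31 mm high, standing on the bench left of the controller. Leave alone.
- vial_clear_mid (a point): Centre of a clear vial with a blue cap, 26 mm across, 50 mm high, standing left of the controller. Leave alone.
- vial_red_mid (a point): Centre of a brown vial with a red cap, 20 mm across, 36 mm high, standing right of the controller. Leave alone.
- timer_mid (a point): Centre of a flat bench timer, 66x62x18 mm, lying right of the controller. Leave alone.
Mind the look-alikes: they are no part of the job. There is more than one size of the cover; the one meant has the size given above.

How it is judged:
On the way, in this order (a step that is already met when the one before it is completed fails the run):
1. the snap tab is pressed down with the cover still on its seat (value of joint tab above 0.09 rad and x of cover in the frame of controller below 0 m), for 0.05 s.
2. the cover has been pushed completely off its seat, clear of the side lips (x of cover in the frame of controller above 0.047 m), for 0.1 s.
3. the tripped button is pressed fully in (value of joint breaker_out above 0.005 m), for 0.1 s.
At the end, for the whole second after the job is handed in: The cover lies flat and at rest on the deck, completely clear of the lips (its origin at controller x = 47 to 74 mm, y within 6 mm of the middle), the snap tab has sprung back, and both cut-out buttons are in (5 mm of their 6 mm or more) (x of cover in the frame of controller between 0.047 and 0.074 m and y of cover in the frame of controller between -0.006 and 0.006 m and z of cover in the frame of controller between 0.037 and 0.043 m and angle between cover's own z axis and vertical below 0.06 rad and linear speed of cover below 0.02 m/s and value of joint tab below 0.03 rad and value of joint each of breaker_out, breaker_in above 0.005 m); the robot touches nothing.
It fails at once if the cover is lifted or tipped (more than 10 mm off the deck, or 0.2 rad) (z of cover in the frame of controller above 0.05 m or angle between cover's own z axis and vertical above 0.2 rad).
It fails at once if the stack of petri dishes is moved by more than 12 mm (distance of petri_stack_mid from where it was at the start of the episode above 0.012 m).
It fails at once if the clear vial is moved by more than 12 mm (distance of vial_clear_mid from where it was at the start of the episode above 0.012 m).
It fails at once if the brown vial is moved by more than 12 mm (distance of vial_red_mid from where it was at the start of the episode above 0.012 m).
It fails at once if the timer is moved by more than 12 mm (distance of timer_mid from where it was at the start of the episode above 0.012 m).
It also fails if it takes over 48 s, if anything falls off the work surface, if the arm or the gripper's body presses on something with over 40 N, if the wrist force passes 120 N, or if a joint passes its speed limit or range.

ROBOT

A 7-joint arm with a two-finger parallel gripper is mounted at the origin on the work surface; the furniture and walls round the work are solid. World frame = base frame: x ahead of the robot, y to its left, z up, the work surface at z = 0. Lengths are in m, angles in rad, forces in N, time in s.
With the tool pointing down it reaches from about 0.35 to 0.9 m from the base axis. Payload 8.1 kg.
Tool frame: the origin (TCP) lies at the very end of the fingers, on their centre line; the grasp point (between the pads) lies 19 mm behind it; z points along the fingers, y is the line along which they close (so a half turn about z gives the same grasp; the last joint's range is limited). The gripper opens to 92 mm and grips with 3 to 60 N. Pads are 19 mm wide; open, the fingers measure 130 mm over their backs; the gripper's body (75 mm by 190 mm) begins 47 mm behind the grasp point.
Start: joints at [1.172, 0.434, 0.025, 1.573, -0.012, 1.134, -0.075], TCP at [0.182, -0.598, 0.227] pointing down, gripper open.
Joint ranges: [-2.62, 2.62], [-0.44, 2.09], [-1.27, 1.32], [0.08, 2.57], [-1.32, 4.46], [0.12, 2], [-2.74, 2.74]. Speed limits (rad/s): [2.22, 2.22, 3.01, 3.01, 3.14, 3.14, 3.14].

INTERFACE

Orientations are given as a rotation vector (axis times angle).
In Python, from station import observe, grab_frame, hand_in, find_in gives the robot as it stands. The module is installed in compiled form; this text tells all that it offers.
- The arm moves only by the shell command python3 -m handwheel 'ROWS' [FORCE]. ROWS is text: rows parted by semicolons, each of 5 numbers parted by spaces: the opening, from 0 (shut) to 1 (fully open), then the shift along the tool's x, y, z in cm, then the turn about the tool's z in rad. A call has 1 to 12 rows; each row shifts and turns the commanded pose from where the row before left it, along the tool's axes as they then stand; what a row does not reach is not made up. A row lasts 1/10 s, in which the tool goes at most 50 mm and 8.59 degrees, less where a joint would pass 70% of its speed; a pose out of reach is approached as far as the arm can. A call is refused whole if a number of a shift passes 5 or a number of a turn 0.15, either way. A call with a gripper value outside its range is refused whole. The fingers move at their own pace and stop on an object; FORCE is the grip in N (left out, the last holds). Time passes only in rows, so rows that do not move let the fingers close. It gives the time, the measured TCP pose, the force, the opening and the grip force at its end, in the units of the state.
- observe(): the state, without advancing time (a new reading comes with each control period).
- grab_frame(name): name is "side" or "top"; returns a dict with "img" (420x560x3 uint8, red, green, blue), "depth" (420x560 float32, m along the optical axis (not along the pixel's ray), 0 where there is no reading), "vertical_fov" (degrees; the focal length in pixels is half the picture's height over the tangent of half this angle, whatever the lens; pixels are square), "cx", "cy" (the principal point, pixels), "k1" (the pictures are not rectified: a ray, as slopes to the right and down, at radius r is drawn at 1 + k1 r^2 times it, then the intrinsics apply), "extrinsics" (4x4, takes a point from camera to world coordinates). Camera axes: x right, y up, looking along -z (the intrinsics and any distortion apply to the point x, -y, -z); pixel columns grow to the right and rows downward; lengths in m; the calibration is good to about 2 mm. A picture is of the moment at which its call begins.
- hand_in(): hands the job in; it is judged then, once.
Trained networks look in a picture, given as the dict that the camera call returned (one of the last four; its "shot" number tells which), for a name from the list of things; names that differ only in an ending like _2 or _b are one class to them, and where a whole thing is asked for, a point or a joint stands for the part that bears it (a point fixed in the world has none). Each returns a list of dicts, best first, with "confidence" (0 to 1); they miss things now and then, are a little off and sometimes report something else, mostly with a low value. They report only what shows in the picture. A call takes as long as a camera call. They do not tell look-alikes from the thing itself.
- find_in(thing, picture): "xyz" ([x, y, z] in m, in the coordinates of the camera as it stood for that picture, good to about 4 mm: the middle of the surface that is visible of it).
The state is a dict: "time": time; "joint_positions": joint angles; "qd": joint speeds; "tau": joint torques, N m; "ee_pos": TCP position; "ee_rot": TCP orientation; "force": force on the tool from outside, world axes, zero at the start; "wrist_torque": the same for the moment, N m; "opening": opening from 0.0 (shut) to 1.0 (fully open); "gripper_force": force on a finger pad.
Only numpy, scipy, OpenCV 4.12 (cv2) and the standard library are available. Lean on these libraries where they do the work, as an engineer would, in place of code of your own. Each camera call takes 0.05 s, during which the arm holds its last target. There are 200 camera calls.

## Working session

There is one attempt and no reset: what is moved stays moved. The work goes in short steps, Python scripts to look and compute and a shell command to move; the robot and the scene stay as the last step left them, time stands still between calls to the robot, and variables do not carry over. Pictures are saved under pics/ and viewed, at most 10 in all, crops included, and the job is handed in when it is done.

```bash
mkdir -p pics
cat > h.py <<'E'
import numpy as np, cv2
from station import observe, grab_frame, hand_in, find_in
from scipy.spatial.transform import Rotation as R
def w(f,p): return (f["extrinsics"]@np.append(p,1))[:3]
def cam(f):
    H,W=f["img"].shape[:2]; fl=H/2/np.tan(np.radians(f["vertical_fov"])/2)
    return fl
def pix(f,P):
    c=np.linalg.inv(f["extrinsics"])@np.append(P,1); x,y=c[0]/-c[2],-c[1]/-c[2]
    s=1+f["k1"]*(x*x+y*y); fl=cam(f); return f["cx"]+fl*x*s, f["cy"]+fl*y*s
def cloud(f):
    H,W=f["img"].shape[:2]; fl=cam(f); v,u=np.mgrid[:H,:W]
    a=(u-f["cx"])/fl; b=(v-f["cy"])/fl; x,y=a.copy(),b.copy()
    for _ in range(8):
        s=1+f["k1"]*(x*x+y*y); x,y=a/s,b/s
    d=f["depth"]; P=np.stack([x*d,-y*d,-d,np.ones_like(d)],-1)
    Q=(P@f["extrinsics"].T)[...,:3]; Q[d==0]=np.nan; return Q
def save(f,n): cv2.imwrite("pics/"+n,f["img"][...,::-1])
E
python3 - <<'E'
from h import *
np.set_printoptions(precision=4,suppress=True)
o=observe(); print(o["time"],o["ee_pos"],o["ee_rot"],o["force"],o["opening"])
for n in("top","side"):
    f=grab_frame(n); save(f,n+"0.png"); print(n,f["extrinsics"][:3,3])
    for t in["controller","tab_pad","cover","cover_rear","deck_edge","monitor_top","mini_pc_top","petri_stack_mid","vial_clear_mid","vial_red_mid","timer_mid"]:
        for r in find_in(t,f)[:3]:
            P=w(f,r["xyz"]); print(t,round(r["confidence"],2),P,np.round(pix(f,P)))
E
```

```text
0.0 [ 0.182  -0.5974  0.2259] [-3.1058 -0.4627  0.0005] [-0.4268  0.6229  0.4036] 1.0037970892196604
top [-0.2834  0.0749  1.8264]
controller 0.73 [0.6255 0.0247 0.0374] [276. 200.]
controller 0.22 [0.5528 0.1428 0.0321] [247. 220.]
tab_pad 0.33 [0.6239 0.0277 0.0396] [275. 200.]
cover 0.9 [0.5607 0.0213 0.0513] [278. 213.]
cover 0.71 [0.3716 0.1088 0.0086] [259. 266.]
cover 0.69 [0.4446 0.2695 0.0085] [215. 251.]
cover_rear 0.75 [0.3713 0.1061 0.0121] [260. 266.]
cover_rear 0.74 [0.5607 0.0233 0.0568] [278. 213.]
cover_rear 0.64 [0.4517 0.2638 0.0088] [217. 249.]
deck_edge 0.96 [0.6226 0.0255 0.0394] [276. 201.]Traceback (most recent call last):
  File "<stdin>", line 7, in <module>
ValueError: it knows: breaker_in, breaker_in_top, breaker_out, breaker_out_top, controller, cover, cover_rear, deck_edge, petri_stack_mid, tab, tab_pad, timer_mid, vial_clear_mid, vial_red_mid
```

```bash
python3 - <<'E'
from h import *
np.set_printoptions(precision=4,suppress=True)
for n in("top","side"):
    f=grab_frame(n); save(f,n+"0.png"); print(n,f["extrinsics"][:3,3])
    for t in["controller","tab","tab_pad","cover","cover_rear","deck_edge","petri_stack_mid","vial_clear_mid","vial_red_mid","timer_mid"]:
        for r in find_in(t,f)[:3]:
            P=w(f,r["xyz"]); print(t,round(r["confidence"],2),P,np.round(pix(f,P)))
    Q=cloud(f); np.save(n+".npy",Q)
    m=(Q[...,2]>.165)&(Q[...,2]<.2)&(Q[...,0]>.2)&(Q[...,0]<.6)&(Q[...,1]>-.3)&(Q[...,1]<.3)
    print("pc?",m.sum(),np.nanpercentile(Q[m],[2,50,98],axis=0) if m.any() else "")
    m=(Q[...,2]>.478)&(Q[...,2]<.51)&(Q[...,0]>-.1)&(Q[...,0]<.6)
    print("mon?",m.sum(),np.nanpercentile(Q[m],[2,50,98],axis=0) if m.any() else "")
E
ls pics
```

```text
top [-0.2834  0.0749  1.8264]
controller 0.9 [0.6246 0.0249 0.0359] [276. 200.]
tab_pad 0.71 [0.4985 0.0112 0.052 ] [282. 228.]
cover 0.7 [0.5583 0.0196 0.0563] [279. 213.]
cover 0.67 [0.3693 0.1082 0.0105] [259. 266.]
cover 0.66 [0.4483 0.2681 0.0088] [216. 250.]
cover_rear 0.62 [0.557  0.0234 0.0591] [278. 214.]
cover_rear 0.56 [0.3719 0.1073 0.0108] [259. 266.]
cover_rear 0.51 [0.4491 0.2667 0.0063] [216. 250.]
deck_edge 0.71 [0.6224 0.0246 0.0401] [276. 200.]
petri_stack_mid 0.63 [0.5546 0.1413 0.0294] [247. 220.]
petri_stack_mid 0.33 [ 0.6295 -0.097   0.0088] [307. 200.]
vial_clear_mid 0.53 [0.5014 0.0124 0.0488] [282. 228.]
vial_red_mid 0.52 [0.5577 0.024  0.0557] [278. 214.]
timer_mid 0.81 [ 0.632  -0.0993  0.0104] [307. 199.]
pc? 777 [[ 0.2633 -0.2504  0.1676]
 [ 0.3534 -0.0921  0.1837]
 [ 0.4812  0.0198  0.197 ]]
mon? 1342 [[-0.0442 -0.5812  0.4788]
 [ 0.2485 -0.2545  0.4899]
 [ 0.4977 -0.0437  0.5071]]
side [0.3314 1.3055 1.178 ]
controller 0.74 [0.6271 0.0625 0.0346] [237. 276.]
tab 0.45 [0.5083 0.0145 0.048 ] [277. 267.]
tab_pad 0.52 [0.5108 0.0169 0.0493] [276. 267.]
cover 0.7 [0.5648 0.0275 0.0564] [259. 266.]
cover 0.58 [0.3746 0.1148 0.01  ] [315. 302.]
cover 0.57 [0.4605 0.2697 0.0133] [280. 336.]
cover_rear 0.94 [0.4563 0.2784 0.0085] [281. 340.]
cover_rear 0.82 [0.5683 0.0257 0.0573] [258. 265.]
cover_rear 0.52 [0.3733 0.1172 0.0082] [316. 303.]
deck_edge 0.63 [0.6275 0.0617 0.0404] [237. 274.]
deck_edge 0.31 [0.5109 0.015  0.0516] [276. 266.]
petri_stack_mid 0.55 [0.5624 0.157  0.0331] [252. 300.]
vial_clear_mid 0.54 [0.5652 0.0263 0.0552] [258. 266.]
timer_mid 0.58 [ 0.5501 -0.0875  0.0252] [269. 251.]
pc? 999 [[ 0.2119 -0.2543  0.1711]
 [ 0.3595 -0.2357  0.1861]
 [ 0.5045  0.0258  0.1992]]
mon? 1670 [[-0.0316 -0.581   0.4786]
 [ 0.1729 -0.2477  0.4893]
 [ 0.499  -0.0413  0.5083]]
side0.png
top0.png
```

View pics/top0.png

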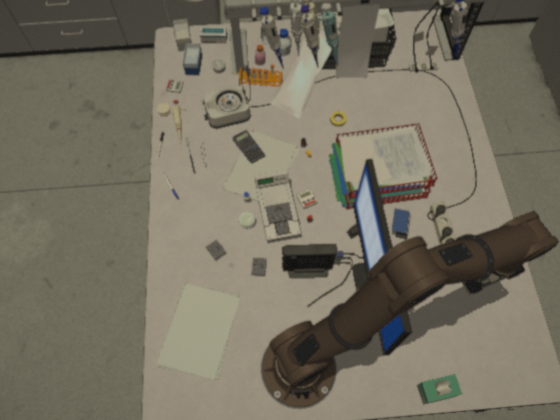

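View pics/side0.png

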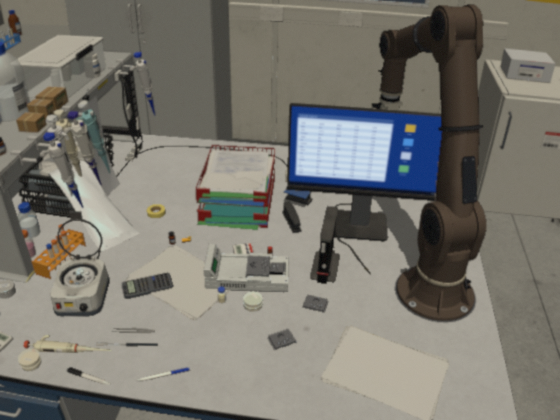

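```bash
cat > fit.py <<'E'
from h import *
from scipy.optimize import minimize
np.set_printoptions(precision=4,suppress=True)
def hgt(c):
    x,y=c[:,0],np.abs(c[:,1]); z=np.zeros(len(c))
    z[(x>-115)&(x<145)&(y<65)]=40
    z[(x>-115)&(x<105)&(y>52)&(y<65)]=45.5
    z[(x>-62)&(x<12)&(y>46.5)&(y<65)]=49
    z[(x>-55)&(x<17)&(y<46)]=55
    z[(x>-100)&(x<-58)&(y<22)]=50
    z[(x>105)&(x<145)&(y<65)]=86
    return z
P=[]
for n in("top","side"):
    Q=np.load(n+".npy").reshape(-1,3); 
    m=(np.hypot(Q[:,0]-.6,Q[:,1]-.02)<.22)&(Q[:,2]>-.02)&(Q[:,2]<.1); P.append(Q[m]*1000)
def cost(p,S):
    a=p[2]; d=S[:,:2]-p[:2]; c=np.c_[d@[np.cos(a),np.sin(a)],d@[-np.sin(a),np.cos(a)]]
    return np.minimum(np.abs(S[:,2]-p[3]-hgt(c)),20).mean()
for S in (P[0],P[1],np.vstack(P)):
    b=min((minimize(cost,[x0,y0,a0,0],args=(S,),method="Nelder-Mead",options=dict(initial_simplex=np.array([[x0,y0,a0,0],[x0+15,y0,a0,0],[x0,y0+15,a0,0],[x0,y0,a0+.1,0],[x0,y0,a0,4]]),maxiter=2000)) for x0 in(570,585,600) for y0 in(15,30) for a0 in(0,.1,.2,.3)),key=lambda r:r.fun)
    print(len(S),b.x,b.fun)
p=b.x
Q=np.vstack([np.load(n+".npy").reshape(-1,3) for n in("top","side")])
m=(Q[:,2]>.15)&(Q[:,2]<.2)&(Q[:,0]>.3)&(Q[:,0]<.48)&(Q[:,1]>-.17)&(Q[:,1]<.2)
print("pc",m.sum(),np.nanpercentile(Q[m],[2,50,98],axis=0))
E
python3 fit.py
```

```text
8378 [586.6294  21.1718   0.118   -1.1309] 5.775762049465095
9851 [590.2676  19.9155   0.1273   0.7116] 5.680264510690422
18229 [589.2728  20.8261   0.1281   0.0865] 5.80126557716496
pc 1243 [[ 0.3345 -0.1582  0.1528]
 [ 0.3546 -0.0592  0.1833]
 [ 0.3774  0.0266  0.1903]]
```

```bash
cat > ov.py <<'E'
from h import *
def overlay(f,p,cx,out,marks=[],x0=230,y0=165,wd=100,hg=75,k=8):
    I=cv2.resize(f["img"][y0:y0+hg,x0:x0+wd,::-1],None,fx=k,fy=k,interpolation=cv2.INTER_CUBIC)
    a=p[2]; T=lambda x,y,z:(p[0]+(x*np.cos(a)-y*np.sin(a))/1e3,p[1]+(x*np.sin(a)+y*np.cos(a))/1e3,z/1e3)
    q=lambda *c:[int(round((s-o+.5)*k-.5)) for s,o in zip(pix(f,T(*c)),(x0,y0))]
    for (x1,x2,h,z,col) in[(-115,145,65,0,(0,255,0)),(cx-36,cx+36,45,55,(0,0,255)),(-100,-58,22,50,(255,0,0)),(105,145,65,86,(0,255,255))]:
        cv2.polylines(I,[np.array([q(x1,-h,z),q(x2,-h,z),q(x2,h,z),q(x1,h,z)])],True,col,1)
    for m in marks: cv2.circle(I,q(*m),5,(255,0,255),1)
    cv2.imwrite("pics/"+out,I[:600,:800])
E
python3 - <<'E'
from h import *; from ov import overlay
p=(.5885,.0205,.123)
a=grab_frame("top"); b=grab_frame("side")
overlay(a,p,-19,"a.png",x0=228,y0=170,wd=100,hg=74,k=5)
overlay(b,p,-19,"b.png",x0=195,y0=230,wd=100,hg=74,k=5)
cv2.imwrite("pics/ab.png",np.vstack([cv2.imread("pics/a.png")[:300],cv2.imread("pics/b.png")[:300]]))
E
```

```text
(no output)
```

View pics/ab.png

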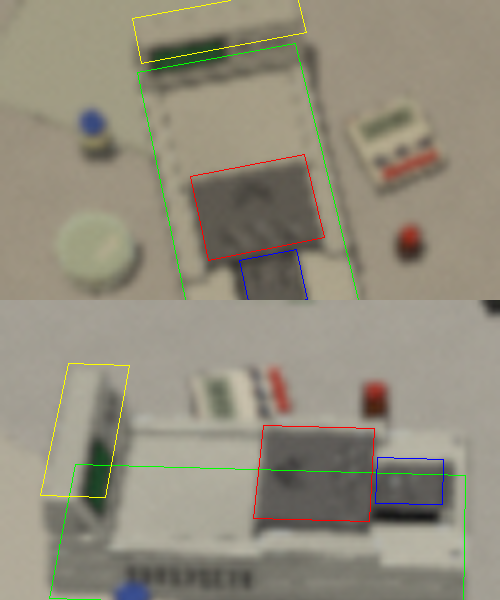

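```bash
python3 -m handwheel '0 0 0 -5 0;0 0 0 -5 0;0 0 0 -5 0;0 0 0 -5 0;0 0 0 -5 0;0 0 0 -5 0;0 0 0 -5 0;0 0 0 -5 0' 20; python3 -c "
from h import *
o=observe();print(o['joint_positions'],R.from_rotvec(o['ee_rot']).as_matrix().round(3))"
```

```text
time: 2.3
ee_pos: [0.182, -0.5908, 0.6047]
ee_rot: [3.079, 0.467, 0.01]
force: [-4.9, 13.4, -1.5]
opening: 0.35
gripper_force: 0.0
[ 1.05719397  0.4111569   0.28202461  0.71116071 -0.12671908  2.00303711
 -0.00972354] [[ 0.955  0.296  0.01 ]
 [ 0.296 -0.955 -0.026]
 [ 0.002  0.028 -1.   ]]
```

The overlay at (0.5885, 0.0205), yaw 0.123 matches well. In the top half the cover (red outline) is at (257,207); in the side half it is at (315,472), with the tab just right of it. Joint 6 is at its limit, so I'll go lower and further out round the monitor.

```bash
python3 -m handwheel '0 4 -0.4 1 0;0 4 -0.4 1 0;0 4 -0.4 1 0;0 4 -0.4 1 0.05;0 4 -0.4 0 0.05;0 4 -0.4 0 0.05;0 4 -0.4 0 0;0 4 -0.4 0 0'; python3 -c "
from h import *
o=observe();print(o['joint_positions'].round(3),R.from_rotvec(o['ee_rot']).as_matrix().round(3))"
```

```text
time: 3.1
ee_pos: [0.4842, -0.4838, 0.5621]
ee_rot: [3.109, 0.227, 0.009]
force: [-0.8, -1.7, 0.3]
opening: 0.007
gripper_force: 0.0
[ 0.61   0.542  0.254  0.604 -0.131  1.984 -0.652] [[ 0.989  0.145  0.008]
 [ 0.145 -0.989 -0.023]
 [ 0.004  0.024 -1.   ]]
```

```bash
python3 -m handwheel '0 2.2 -3.8 0.6 0;0 2.2 -3.8 0.6 0;0 2.2 -3.8 0.6 0;0 2.2 -3.8 0.6 0;0 2.2 -3.8 0.6 0;0 2.2 -3.8 0.6 0;0 2.2 -3.8 0.6 0.02;0 0 0 0 0'; python3 -c "
from h import *
o=observe();print(o['joint_positions'].round(3),R.from_rotvec(o['ee_rot']).as_matrix().round(3))"
```

```text
time: 3.9
ee_pos: [0.5994, -0.1926, 0.5124]
ee_rot: [3.115, 0.211, 0.008]
force: [-0.0, -0.6, 0.7]
opening: 0.001
gripper_force: 0.0
[ 0.116  0.375  0.176  0.987 -0.049  1.773 -1.166] [[ 0.991  0.135  0.006]
 [ 0.135 -0.991 -0.019]
 [ 0.004  0.019 -1.   ]]
```

```bash
python3 -m handwheel '0 -0.9 -3.5 2 0;0 -0.9 -3.5 2 0;0 -0.9 -3.5 2 0;0 -0.9 -3.5 2 0;0 -0.9 -3.5 3 0.01;0 -0.9 -3.5 3 0;0 0 0 4 0;0 0 0 4 0;0 0 0 4 0;0 0 0 4 0;0 0 0 0 0'; python3 -c "
from h import *
o=observe();print(o['joint_positions'].round(3),R.from_rotvec(o['ee_rot']).as_matrix().round(3))"
```

```text
time: 5.0
ee_pos: [0.5163, -0.0063, 0.2046]
ee_rot: [3.112, 0.179, -0.005]
force: [-0.8, -0.7, -0.5]
opening: 0.009
gripper_force: 0.0
[-0.141  0.281  0.04   1.867  0.015  0.998 -1.566] [[ 0.993  0.115 -0.002]
 [ 0.115 -0.993 -0.024]
 [-0.004  0.024 -1.   ]]
```

```bash
python3 -m handwheel '0 0.4 -2.1 4 0;0 0 0 4 0;0 0 0 4 0;0 0 0 2 0;0 0 0 0 0;0 0 0 0 0'
python3 - <<'E'
from h import *; from ov import overlay
p=(.5885,.0205,.123); o=observe(); e=o["ee_pos"]; 
d=(e[:2]-p[:2])*1e3; c,s=np.cos(p[2]),np.sin(p[2]); q=(c*d[0]+s*d[1],-s*d[0]+c*d[1],e[2]*1e3); print(q,o["force"])
a=grab_frame("top"); b=grab_frame("side")
overlay(a,p,-19,"a.png",[q],x0=228,y0=185,wd=100,hg=60,k=5)
overlay(b,p,-19,"b.png",[q],x0=210,y0=230,wd=100,hg=60,k=5)
cv2.imwrite("pics/ab2.png",np.vstack([cv2.imread("pics/a.png"),cv2.imread("pics/b.png")]))
E
```

```text
time: 5.6
ee_pos: [0.5236, 0.0125, 0.0701]
ee_rot: [3.113, 0.179, 0.012]
force: [-0.3, -1.2, 1.3]
opening: 0.003
gripper_force: 0.0
(np.float64(-65.38848608261615), np.float64(0.05964667971824955), np.float64(70.10044610945862)) [-0.26599789 -1.20178357  1.29637443]
```

View pics/ab2.png

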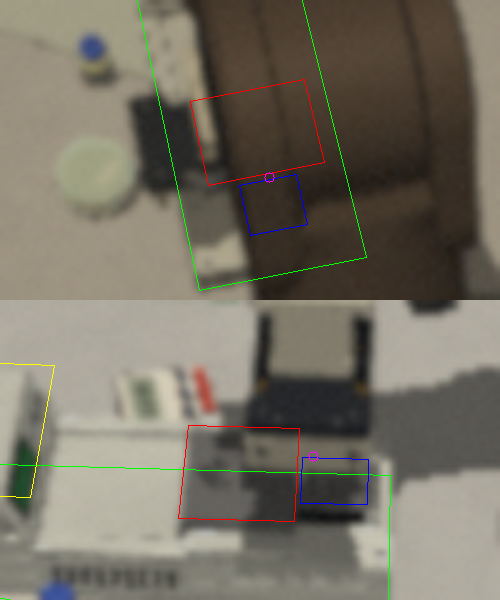

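Run:
```python
from h import *
b=grab_frame("side"); np.save("s.npy",cloud(b))
cv2.imwrite("pics/s2.png",cv2.resize(b["img"][285-45:335+5,240:300,::-1][:70],None,fx=8,fy=8,interpolation=cv2.INTER_CUBIC))
Q=np.load("s.npy")
for v in range(308,330,2): print(v,[tuple((Q[v-50,u]*1000).round().astype(int)) for u in range(256,286,4)])
```

```text
308 [(np.int64(580), np.int64(-11), np.int64(54)), (np.int64(546), np.int64(108), np.int64(157)), (np.int64(533), np.int64(112), np.int64(162)), (np.int64(523), np.int64(104), np.int64(158)), (np.int64(511), np.int64(103), np.int64(158)), (np.int64(499), np.int64(106), np.int64(162)), (np.int64(487), np.int64(107), np.int64(165)), (np.int64(492), np.int64(-37), np.int64(45))]
310 [(np.int64(578), np.int64(3), np.int64(57)), (np.int64(546), np.int64(105), np.int64(147)), (np.int64(535), np.int64(100), np.int64(144)), (np.int64(523), np.int64(100), np.int64(147)), (np.int64(511), np.int64(103), np.int64(151)), (np.int64(500), np.int64(98), np.int64(147)), (np.int64(488), np.int64(97), np.int64(148)), (np.int64(492), np.int64(-36), np.int64(37))]
312 [(np.int64(576), np.int64(10), np.int64(56)), (np.int64(546), np.int64(107), np.int64(141)), (np.int64(535), np.int64(98), np.int64(135)), (np.int64(523), np.int64(103), np.int64(141)), (np.int64(510), np.int64(105), np.int64(145)), (np.int64(500), np.int64(98), np.int64(140)), (np.int64(501), np.int64(-6), np.int64(52)), (np.int64(489), np
[... 2245 characters left out ...]
(69), np.int64(50)), (np.int64(553), np.int64(67), np.int64(49)), (np.int64(542), np.int64(60), np.int64(45)), (np.int64(529), np.int64(63), np.int64(49)), (np.int64(518), np.int64(52), np.int64(41)), (np.int64(505), np.int64(51), np.int64(42)), (np.int64(494), np.int64(39), np.int64(33)), (np.int64(481), np.int64(44), np.int64(40))]
328 [(np.int64(564), np.int64(77), np.int64(48)), (np.int64(552), np.int64(75), np.int64(49)), (np.int64(539), np.int64(78), np.int64(53)), (np.int64(527), np.int64(74), np.int64(51)), (np.int64(517), np.int64(57), np.int64(38)), (np.int64(504), np.int64(58), np.int64(41)), (np.int64(492), np.int64(55), np.int64(39)), (np.int64(479), np.int64(56), np.int64(42))]
```

View pics/s2.png

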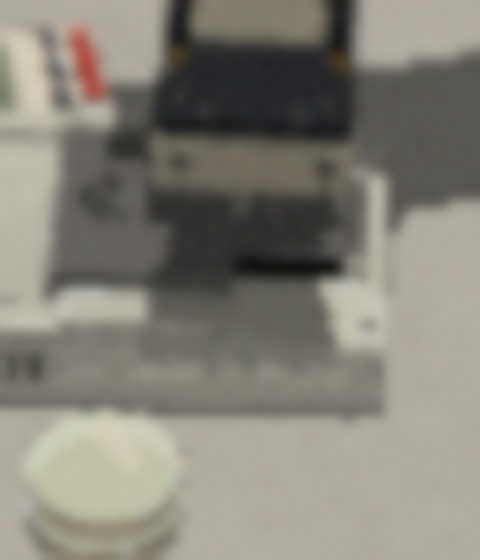

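```bash
cat > st.py <<'E'
from h import *
p=(.5885,.0205,.123); o=observe(); e=o["ee_pos"]
d=(e[:2]-p[:2])*1e3; c,s=np.cos(p[2]),np.sin(p[2]); print("ctrl mm",np.round((c*d[0]+s*d[1],-s*d[0]+c*d[1],e[2]*1e3),1),"F",np.round(o["force"],1),"q",o["joint_positions"].round(2))
E
python3 -m handwheel '0 -0.6 0 0 0;0 0 0 1 0;0 0 0 0.7 0;0 0 0 0 0'; python3 st.py
```

```text
time: 6.15
ee_pos: [0.5159, 0.0114, 0.0504]
ee_rot: [3.113, 0.18, 0.007]
force: [-1.1, -0.3, 1.6]
opening: 0.007
gripper_force: 1.0
ctrl mm [-73.2  -0.1  50.4] F [-1.1 -0.3  1.6] q [-0.16  0.48  0.02  2.03  0.02  0.63 -1.61]
```

```bash
python3 -m handwheel '0 0 0 0.3 0;0 0 0 0.3 0;0 0 0 0 0;0 0 0 0 0'; python3 st.py
```

```text
time: 6.55
ee_pos: [0.5164, 0.0114, 0.0459]
ee_rot: [3.113, 0.18, 0.009]
force: [-3.8, 0.6, 12.9]
opening: 0.003
gripper_force: 5.9
ctrl mm [-72.7  -0.2  45.9] F [-3.8  0.6 12.9] q [-0.16  0.49  0.02  2.03  0.02  0.62 -1.61]
```

```bash
python3 -m handwheel '0 0.4 0 0.07 0;0 0.4 0 0.07 0;0 0.4 0 0.07 0;0 0 0 0 0'; python3 st.py;  python3 -m handwheel '0 0.3 0 0.05 0;0 0.3 0 0.05 0;0 0 0 0 0;0 0 0 0 0'; python3 st.py
```

```text
time: 6.95
ee_pos: [0.5276, 0.0123, 0.0437]
ee_rot: [3.113, 0.179, 0.006]
force: [-5.5, -0.6, 14.8]
opening: 0.005
gripper_force: 7.0
ctrl mm [-61.4  -0.6  43.7] F [-5.5 -0.6 14.8] q [-0.16  0.51  0.02  2.    0.02  0.63 -1.61]
time: 7.35
ee_pos: [0.5335, 0.0129, 0.0428]
ee_rot: [3.113, 0.179, 0.007]
force: [-5.9, -0.7, 13.8]
opening: 0.006
gripper_force: 6.3
ctrl mm [-55.5  -0.7  42.8] F [-5.9 -0.7 13.8] q [-0.16  0.52  0.02  1.99  0.02  0.63 -1.61]
```

```bash
python3 -m handwheel '0 0.4 0 0.05 0;0 0.3 0 0 0;0 0.3 0 -0.2 0;0 0.3 0 -0.25 0;0 0 0 -0.15 0;0 0 0 0 0'; python3 st.py
python3 - <<'E'
from h import *
b=grab_frame("side"); print([(round(r["confidence"],2),w(b,r["xyz"]).round(3)) for r in find_in("cover",b)])
E
```

```text
time: 7.95
ee_pos: [0.5475, 0.015, 0.048]
ee_rot: [3.113, 0.18, 0.01]
force: [0.7, 0.8, 0.1]
opening: 0.004
gripper_force: 0.0
ctrl mm [-41.3  -0.4  48. ] F [0.7 0.8 0.1] q [-0.16  0.52  0.02  1.95  0.02  0.66 -1.61]
[(0.86, array([0.372, 0.115, 0.012])), (0.81, array([0.459, 0.275, 0.013]))]
```

```bash
python3 -m handwheel '0 0.5 0 0 0;0 0.5 0 0 0;0 0.5 0 0 0;0 0.5 0 0 0;0 0 0 0 0'; python3 st.py
python3 - <<'E'
from h import *; from ov import overlay
p=(.5885,.0205,.123)
a=grab_frame("top"); b=grab_frame("side")
overlay(a,p,24,"a.png",[],x0=228,y0=170,wd=100,hg=60,k=5)
overlay(b,p,24,"b.png",[],x0=200,y0=230,wd=100,hg=60,k=5)
cv2.imwrite("pics/ab3.png",np.vstack([cv2.imread("pics/a.png"),cv2.imread("pics/b.png")]))
E
```

```text
time: 8.55
ee_pos: [0.568, 0.0174, 0.0479]
ee_rot: [3.113, 0.18, 0.01]
force: [-0.2, 0.3, 0.3]
opening: 0.005
gripper_force: 0.0
ctrl mm [-20.7  -0.6  47.9] F [-0.2  0.3  0.3] q [-0.16  0.55  0.03  1.9   0.02  0.68 -1.61]
```

View pics/ab3.png

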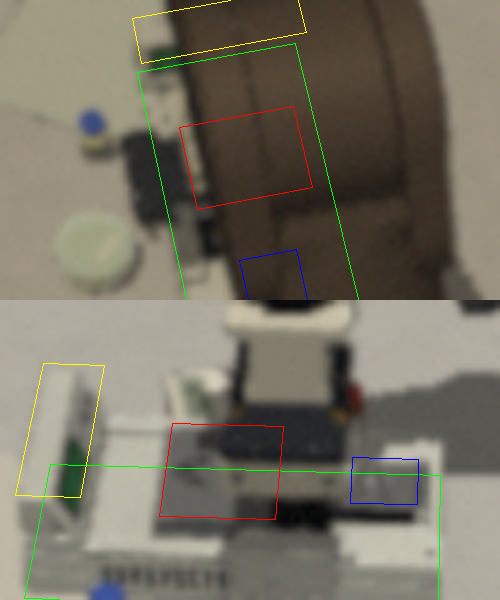

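The side view shows the cover at (220,470) inside the predicted outline, the tab released and the bay opening behind it. The push is working, so I'll carry on.

```bash
python3 -m handwheel '0 0.5 0 0 0;0 0.5 0 0 0;0 0.5 0 0 0;0 0.5 0 0 0;0 0.5 0 0 0;0 0.5 0 0 0;0 0.4 0 0 0;0 0 0 0 0;0 0 0 0 0'; python3 st.py; python3 -m handwheel '0 -0.6 0 0 0;0 -1.5 0 0 0;0 -1 0 -2 0;0 0 0 -4 0;0 -4 0 -4 0;0 -4 0 -4 0;0 -3 0 -4 0;0 0 0 -4 0;0 0 0 0 0'; python3 st.py;python3 - <<'E'
from h import *; from ov import overlay
np.set_printoptions(precision=4,suppress=True)
p=(.5885,.0205,.123)
a=grab_frame("top"); b=grab_frame("side"); np.save("s.npy",cloud(b)); np.save("t.npy",cloud(a))
for f in(a,b):
  for t in("cover","breaker_out_top","breaker_in_top","breaker_out"):
    for r in find_in(t,f)[:3]:
        P=w(f,r["xyz"]); d=(P[:2]-p[:2])*1e3; c,s=np.cos(p[2]),np.sin(p[2]); print(t,round(r["confidence"],2),np.round((c*d[0]+s*d[1],-s*d[0]+c*d[1],P[2]*1e3),1))
overlay(a,p,58,"a.png",[(-19,23,40),(-19,-23,40)],x0=228,y0=180,wd=100,hg=60,k=5)
overlay(b,p,58,"b.png",[(-19,23,40),(-19,-23,40)],x0=200,y0=235,wd=100,hg=60,k=5)
cv2.imwrite("pics/ab4.png",np.vstack([cv2.imread("pics/a.png"),cv2.imread("pics/b.png")]))
E
```

```text
time: 9.55
ee_pos: [0.6008, 0.0212, 0.0481]
ee_rot: [3.113, 0.18, 0.009]
force: [-0.4, -0.1, 0.9]
opening: 0.004
gripper_force: 0.0
ctrl mm [12.3 -0.8 48.1] F [-0.4 -0.1  0.9] q [-0.16  0.59  0.03  1.82  0.01  0.73 -1.6 ]
time: 10.45
ee_pos: [0.4699, 0.0111, 0.2634]
ee_rot: [3.114, 0.18, 0.023]
force: [-0.1, -0.6, -0.5]
opening: 0.005
gripper_force: 0.0
ctrl mm [-118.9    5.2  263.4] F [-0.1 -0.6 -0.5] q [-0.18  0.14  0.03  1.89  0.02  1.1  -1.62]
cover 0.66 [-108.8  263.8    5.8]
cover 0.51 [-204.   114.7   12.5]
breaker_in_top 0.55 [-64.7  45.4  39.1]
cover 0.83 [58.8 10.2 55.3]
cover 0.79 [-97.5 264.7  12.9]
cover 0.67 [-203.5  121.7   12.3]
breaker_out_top 0.16 [ 0.7 37.9 39.3]
```

View pics/ab4.png

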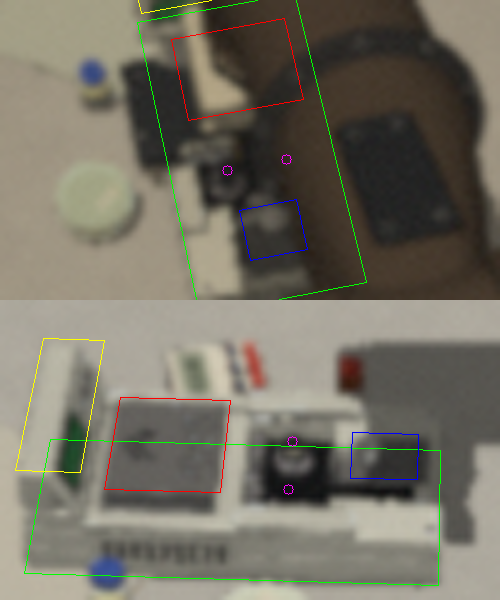

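Run:
```python
from h import *; from ov import overlay
p=(.5885,.0205,.123)
a=grab_frame("top"); b=grab_frame("side")
overlay(a,p,58,"a.png",[],x0=258,y0=195,wd=50,hg=38,k=8)
I=cv2.resize(a["img"][197:235,255:295,::-1],None,fx=10,fy=10,interpolation=cv2.INTER_CUBIC)
J=cv2.resize(b["img"][308-60:346-60,240:280,::-1],None,fx=10,fy=10,interpolation=cv2.INTER_CUBIC)
J=J;cv2.imwrite("pics/z.png",np.hstack([I,J]))
for f,x0,y0 in((a,255,197),(b,240,248)):
  for y in(-23,23):
    c,s=np.cos(.123),np.sin(.123)
    for z in(37,43): print(y,z,[round((q-o+.5)*10) for q,o in zip(pix(f,(p[0]+(-19*c-y*s)/1e3,p[1]+(-19*s+y*c)/1e3,z/1e3)),(x0,y0))])
Q=cloud(b); d=Q[...,:2]-p[:2]; X=(c*d[...,0]+s*d[...,1])*1e3; Y=(-s*d[...,0]+c*d[...,1])*1e3
for y in range(-36,37,4):
    m=(abs(X+19)<6)&(abs(Y-y)<2); print(y,m.sum(),np.round(np.nanmedian(Q[m][:,2])*1e3,1) if m.any() else None)
```

```text
-23 37 [303, 153]
-23 43 [303, 146]
23 37 [186, 175]
23 43 [186, 169]
-23 37 [185, 161]
-23 43 [185, 147]
23 37 [177, 256]
23 43 [177, 241]
-36 0 None
-32 0 None
-28 0 None
-24 1 42.5
-20 2 39.9
-16 10 40.2
-12 4 37.8
-8 10 30.9
-4 3 26.1
0 3 25.3
4 4 26.9
8 1 28.7
12 0 None
16 1 31.2
20 0 None
24 3 38.9
28 4 36.3
32 3 36.9
36 0 None
```

View pics/z.png

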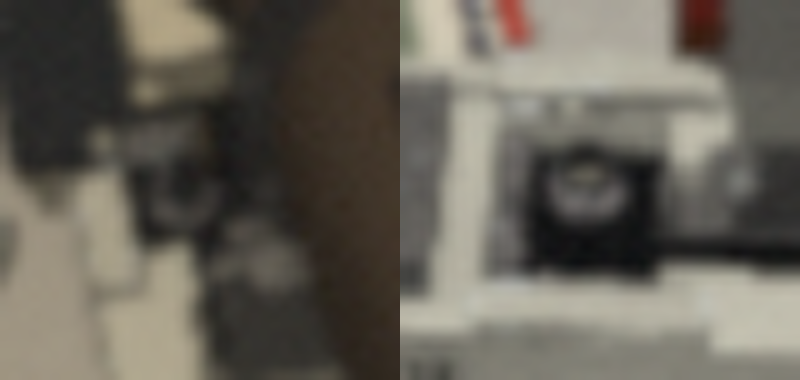

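The side view shows a black button with a white band under it at (587,170), i.e. y=-23, and the depth there is about 43 mm against about 37 mm on the +23 side. The tripped button is at y=-23 and the cover is seated at x≈58.

```bash
python3 -m handwheel '0 3.5 0.7 2 0;0 3.5 0.7 3 0;0 3 0.6 4 0;0 0 0 4 0;0 0 0 4 0;0 0 0 2.5 0;0 0 0 0 0;0 0 0 0 0'; python3 st.py
```

```text
time: 11.85
ee_pos: [0.5714, -0.002, 0.0648]
ee_rot: [3.113, 0.18, 0.008]
force: [-0.1, 0.2, 0.6]
opening: 0.003
gripper_force: 0.0
ctrl mm [-19.7 -20.2  64.8] F [-0.1  0.2  0.6] q [-0.13  0.53  0.04  1.89  0.01  0.72 -1.56]
```

```bash
python3 -m handwheel '0 0 0 1 0;0 0 0 0.8 0;0 0 0 0 0'; python3 st.py; python3 -m handwheel '0 0 0 0.4 0;0 0 0 0.3 0;0 0 0 0.2 0;0 0 0 0.2 0;0 0 0 0 0;0 0 0 0 0'; python3 st.py
```

```text
time: 12.15
ee_pos: [0.5711, -0.0024, 0.0461]
ee_rot: [3.113, 0.18, 0.008]
force: [-0.0, 0.5, 0.5]
opening: 0.006
gripper_force: 0.0
ctrl mm [-20.1 -20.6  46.1] F [-0.   0.5  0.5] q [-0.13  0.55  0.04  1.9   0.01  0.68 -1.56]
time: 12.75
ee_pos: [0.5719, -0.0024, 0.0371]
ee_rot: [3.113, 0.18, 0.011]
force: [-6.1, 0.5, 21.0]
opening: 0.007
gripper_force: 10.3
ctrl mm [-19.3 -20.7  37.1] F [-6.1  0.5 21. ] q [-0.13  0.57  0.04  1.9   0.01  0.66 -1.56]
```

Force rose to 21 N at z = 37 mm, so the button is against its end stop. I'll retract and check.

```bash
python3 -m handwheel '0 0 0 -1 0;0 0 0 -2 0;0 0 0 -4 0;0 0 0 -4 0;0 -4 -3 -4 0;0 -4 -3 -4 0;0 -4 -3 -4 0;0 -4 -3 0 0;0 -3 -3 0 0;0 0 -3 0 0;0 0 0 0 0'; python3 st.py;python3 - <<'E'
from h import *; from ov import overlay
np.set_printoptions(precision=4,suppress=True)
p=(.5885,.0205,.123); c,s=np.cos(p[2]),np.sin(p[2])
a=grab_frame("top"); b=grab_frame("side")
for f in(a,b):
  for t in("cover","breaker_out_top","breaker_in_top"):
    for r in find_in(t,f)[:3]:
        P=w(f,r["xyz"]); d=(P[:2]-p[:2])*1e3; print(t,round(r["confidence"],2),np.round((c*d[0]+s*d[1],-s*d[0]+c*d[1],P[2]*1e3),1))
Qs=[cloud(f).reshape(-1,3) for f in(a,b)]
for Q in Qs:
    d=Q[:,:2]-p[:2]; X=(c*d[:,0]+s*d[:,1])*1e3; Y=(-s*d[:,0]+c*d[:,1])*1e3
    for y in(-23,23):
        m=(np.hypot(X+19,Y-y)<6); print(y,np.sort(Q[m][:,2]*1e3).round())
    print([(x,np.round(np.nanmedian(Q[(abs(X-x)<3)&(abs(Y)<35)][:,2])*1e3,1)) for x in range(10,104,6)])
for n,f,x0,y0 in(("a",a,225,165),("b",b,195,235)): overlay(f,p,58,n+".png",[],x0=x0,y0=y0,wd=90,hg=65,k=8)
A,B=[cv2.resize(cv2.imread(f"pics/{n}.png"),(400,289)) for n in"ab"]
I=cv2.resize(a["img"][197:235,255:295,::-1],None,fx=10,fy=10,interpolation=cv2.INTER_CUBIC)[:300]
J=cv2.resize(b["img"][248:286,240:280,::-1],None,fx=10,fy=10,interpolation=cv2.INTER_CUBIC)[:300]
cv2.imwrite("pics/fin.png",np.vstack([np.hstack([A,B]),np.hstack([I,J])]))
E
```

```text
time: 13.85
ee_pos: [0.3877, 0.1459, 0.2351]
ee_rot: [3.114, 0.189, 0.011]
force: [-0.4, -0.4, 0.2]
opening: 0.01
gripper_force: 0.0
ctrl mm [-183.9  149.1  235.1] F [-0.4 -0.4  0.2] q [-0.42  0.09 -0.09  2.03  0.04  1.03 -1.98]
cover 0.8 [ 59.8 -11.   54.9]
cover 0.74 [-114.5  266.9    9.9]
cover 0.63 [-206.   115.5   13.8]
cover 0.88 [-200.9  124.3   11.7]
cover 0.7 [59.9 15.6 58. ]
breaker_in_top 0.48 [ 2.7 38.9 39.2]
-23 []
23 []
[(10, np.float64(44.0)), (16, np.float64(39.9)), (22, np.float64(46.2)), (28, np.float64(55.2)), (34, np.float64(54.7)), (40, np.float64(53.2)), (46, np.float64(52.6)), (52, np.float64(51.8)), (58, np.float64(53.1)), (64, np.float64(54.0)), (70, np.float64(54.0)), (76, np.float64(53.4)), (82, np.float64(54.6)), (88, np.float64(52.2)), (94, np.float64(50.8)), (100, np.float64(52.1))]
-23 [31. 32. 32. 37. 37. 40.]
23 [34. 36. 36. 36. 39.]
[(10, np.float64(36.7)), (16, np.float64(41.8)), (22, np.float64(41.7)), (28, np.float64(53.8)), (34, np.float64(57.0)), (40, np.float64(55.0)), (46, np.float64(56.0)), (52, np.float64(55.5)), (58, np.float64(56.4)), (64, np.float64(56.4)), (70, np.float64(56.3)), (76, np.float64(55.3)), (82, np.float64(54.7)), (88, np.float64(55.4)), (94, np.float64(55.5)), (100, np.float64(46.4))]
```

View pics/fin.png

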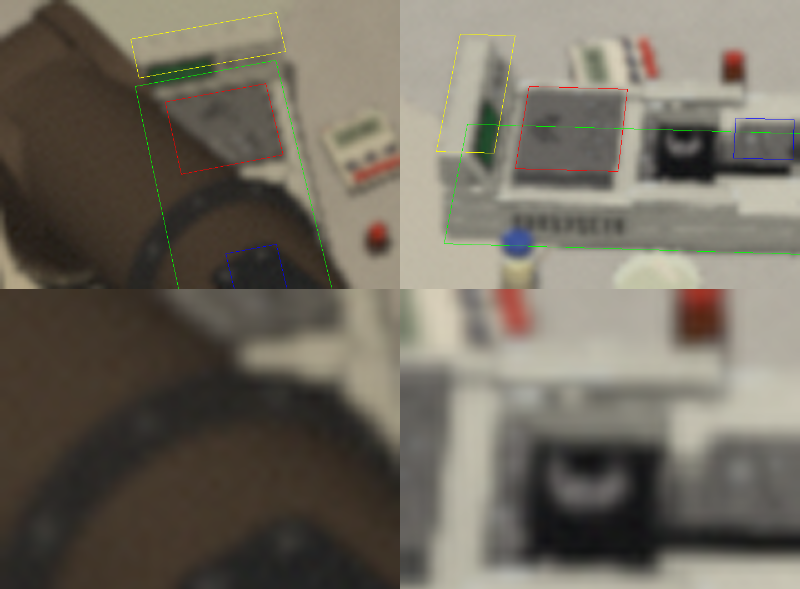

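The final view shows the cover flat on the deck at about x = 60 (top right panel, 572,130). The white band is gone and the black button top has sunk into its collar at (587,468). The tab is at rest, the vials and dishes have not moved, and the arm is clear.

```bash
python3 -c "
from station import hand_in
print(hand_in())"
```

```text
the job is handed in; nothing more can be done
None
```

I slid the cover off to about x = 60 mm on the deck, pressed the tripped button (y = −23 mm) to its stop, and handed in at about 14 s. The final pictures show the cover lying flat, the tab back up and the small items still in place. The hand-in gave no verdict.

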